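# Zero and set the needle valve on the dye stand

## Robot

A 7-joint arm with a two-finger parallel gripper is mounted at the origin on the work surface. World frame = base frame: x ahead of the robot, y to its left, z up, the work surface at z = 0. Lengths are in mm, angles in degrees, forces in N, time in s.
With the tool pointing down it reaches from about 425 to 925 mm from the base axis. Payload 6.8 kg.
Tool frame: the origin (TCP) lies midway between the tips of the shut fingers; the grasp point (between the pads) lies 19 mm behind it; x points along the fingers, y is the direction in which the jaws open and shut, and the axes are right-handed (so a half turn about x gives the same grasp; the last joint's range is limited). The gripper opens to 88 mm and grips with 3 to 60 N. Pads are 20 mm wide; open, the fingers measure 115 mm over their backs; the gripper's body (75 mm by 178 mm) begins 61 mm behind the grasp point.
Start: joints at [61.53, 27.33, 1.283, 89.118, -0.659, 63.558, -4.761], TCP at [255.888, -624.635, 222.664] pointing down, gripper open.
Joint ranges: [-169.35, 169.35], [-19.33, 120.38], [-80.79, 83.38], [13.8, 139.57], [-78.32, 258.32], [9.67, 109.79], [-169.56, 169.56]. Speed limits (degrees/s): [136.94, 136.94, 180, 180, 180, 180, 180].

## Interface

Orientations are given as [roll, pitch, yaw] about the fixed x, y, z axes, in that order (R = Rz(yaw) Ry(pitch) Rx(roll)).
In Python, from bench import manip gives the robot as it stands. The module is installed in compiled form; this text tells all that it offers. Calls block until the motion is done:
- manip.move_pose(position, orientation): joint-space move of the TCP to a pose.
- manip.move_l(position, rot=None, v=150): straight line of the TCP; rot=None keeps the orientation; v is the mean speed in mm/s.
- manip.set_joints(angles): joint-space move.
- manip.grip(opening, strength=None): finger opening in mm; strength is the grip in N (None keeps the last); returns when the fingers have stopped.
- manip.sleep(seconds).
- manip.inverse_kinematics(position, orientation): joint angles nearest the present ones, or None.
- manip.get_image(name): name is "side" or "top"; returns a dict with "image" (480x640x3 uint8, red, green, blue), "depth" (480x640 float32, mm along the optical axis (not along the pixel's ray), 0 where there is no reading), "intrinsics" (3x3 intrinsics, pixels), "k1" (the pictures are not rectified: a ray, as slopes to the right and down, at radius r is drawn at 1 + k1 r^2 times it, then the intrinsics apply), "origin" and "orientation" of the camera in the world. Camera axes: x right, y down, z forward; pixel columns grow to the right and rows downward; lengths in mm; the calibration is good to about 2 mm. A picture is of the moment at which its call begins.
A pose or a line that the arm cannot do raises manip.IKError and nothing moves.
- manip.job_done(): hands the job in, once; it reports no verdict.
Readings, each from a call of its own:
- manip.current_time_s(): time.
- manip.current_qpos(): joint angles.
- manip.current_qvel(): joint speeds.
- manip.current_tau(): joint torques, N m.
- manip.current_ee_pos(): TCP position.
- manip.current_eef_rot(): TCP orientation.
- manip.current_force(): force on the tool from outside, world axes, zero at the start.
- manip.current_torque(): the same for the moment, N m.
- manip.current_opening(): finger opening in mm.
Only numpy, scipy, OpenCV 4.12 (cv2) and the standard library are available. Lean on these libraries where they do the work, as an engineer would, in place of code of your own. Each camera call takes 0.05 s, during which the arm holds its last target.

## Task

Set the needle valve on the dye stand from its true closed point: turn its handle clockwise, taking the scale ring along, until you feel it shut firmly but gently on its soft seat, then open it anticlockwise until the yellow pointer stands at the ring's green mark (60 degrees from red), and let go. Move the ring only with the handle, never with the robot itself, and leave the bottles and glassware where they are.

Things in the scene. Friction and masses are not known exactly. Their poses are not given: they have to be found in the camera images.
- stand: wooden dye-dosing stand, fixed, at a new place and yaw each time. Origin on the table, about under the valve handle; z up, front towards -x. Base 270 x 270 mm (x -80 to 190). A grey panel, 216 x 190 mm, 40 degrees from level, faces up and to -x, so the valve's axis leans 40 degrees from vertical towards -x. The axis meets the panel at (25, 0, 100) mm
- shelf_edge (a point): middle of the lower front edge of the stand's shelf (270 mm wide, 155 mm deep, carries an amber jar and bottles), axes as the stand, at stand (32, 0, 293) mm: the shelf hangs close over the handle, in the way of a gripper pointing straight down; one lined up with the valve's axis clears it
- handle: needle-valve handle: blue bar with a yellow end, 70 mm long, 12 thick, 24 to 50 mm out from the panel, on a brass hub 26 mm across. Origin on the valve's axis at the panel; z out along the axis, x along the bar to the yellow end, y across it (pinch this way). Turns about z: clockwise seen from outside (negative) closes. Stays where left; free turning takes 0.06 N m, 0.09 N m with the ring
- grip (a point): middle of the bar on the valve's axis, 37 mm out from the panel: where to pinch it; axes as handle
- pointer (a point): tip of the yellow pointer, 62 mm from the axis, 10 mm out from the panel; axes as handle
- ring: white scale ring flat on the panel, 150 mm across, 1 to 5 mm out; turns on the handle's axis, held lightly by friction. Origin on the axis at the panel, z out, x to its red mark; black ticks every 15 degrees. Closing, the pointer comes over the red mark and then takes the ring along until the valve is shut; opening, the ring stays behind
- red_mark (a point): over the red mark, 62 mm from the axis, 10 mm out; axes as the ring. After shutting it shows the closed point, which is new each time, unseen, 17 to 69 degrees clockwise of the ring's start and found only by feel: a soft seat adds 3 N m per radian. Shut = 0.15 N m on the seat (4 N at the dog, 38 mm from the axis) for 0.2 s; over 0.68 N m (18 N) damages it
- green_mark (a point): over the green mark, 62 mm from the axis, 10 mm out, 60 degrees anticlockwise of the red mark; axes as the ring. The pointer's tip must finish here. When the handle backs off, the ring follows the soft seat back a few degrees to its unloaded place, so judge the mark afterwards
- bottle1: bystander: dye dropper bottle with white dropper cap, 40 mm diameter, 114 mm tall, 90 g, standing loose; origin at the centre of its underside
- bottle2: bystander: dye dropper bottle with white dropper cap, 40 mm diameter, 114 mm tall, 90 g, standing loose; origin at the centre of its underside
- bottle3: bystander: dye dropper bottle with white dropper cap, 40 mm diameter, 114 mm tall, 90 g, standing loose; origin at the centre of its underside
- bottle4: bystander: dye dropper bottle with white dropper cap, 40 mm diameter, 114 mm tall, 90 g, standing loose; origin at the centre of its underside
- dish1: bystander: shallow glass dish, 84 mm across, 16 mm high, loose; origin at the centre of its underside
- dish2: bystander: shallow glass dish, 84 mm across, 16 mm high, loose; origin at the centre of its underside
- beaker: bystander: glass beaker, 60 mm across, 75 mm high, loose; origin at the centre of its underside

How it is judged:
By the outcome, as a careful person would: the job done as asked, in the order asked, and still so for the second after the job is handed in, with the robot touching nothing.
It also fails if it takes over 58 s, if anything falls off the work surface, if the arm or the gripper's body presses on something with over 40 N, if the wrist force passes 120 N, or if a joint passes its speed limit or range.

## Working session

There is one attempt and no reset: what is moved stays moved. The work goes in short steps, each a Python script; the robot and the scene stay as the last script left them, time stands still between calls to the robot, and variables do not carry over. Pictures are saved under pics/ and viewed, and the job is handed in when it is done.

```bash
mkdir -p pics; python3 - <<'E'
from bench import manip as m
import cv2,pickle
for n in("side","top"):
    d=m.get_image(n); pickle.dump(d,open(n+"0.pkl","wb"))
    cv2.imwrite(f"pics/{n}0.png",d["image"][:,:,::-1]); print(n,d["intrinsics"],d["k1"],d["origin"],d["orientation"])
print(m.current_time_s(),m.current_ee_pos(),m.current_eef_rot(),m.current_force(),m.current_torque(),m.current_opening())
E
```

```text
side [[478.18914719   0.         312.08245275]
 [  0.         478.18914719 246.72404967]
 [  0.           0.           1.        ]] 0.009273784031668394 [ 348.64115457 -696.33690919  866.77056038] [-1.32928667e+02  1.24553795e-01 -1.65723997e+01]
top [[542.79344416   0.         319.42400344]
 [  0.         542.79344416 243.82743445]
 [  0.           0.           1.        ]] 0.009148349046616924 [ 376.51411475    8.30328058 1253.46798522] [-171.28991699    1.28980105  -90.34044251]
0.1 [ 255.65003977 -624.14254677  221.79667654] [-85.6111108   89.90636453 116.66594933] [ 0.24770346  0.6064095  -0.09619324] [-0.0107385   0.00824848 -0.00898221] 87.80875892376045
```

View pics/side0.png

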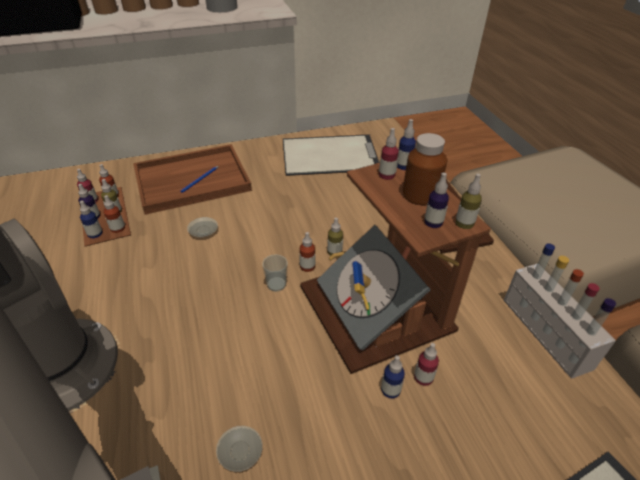

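View pics/top0.png

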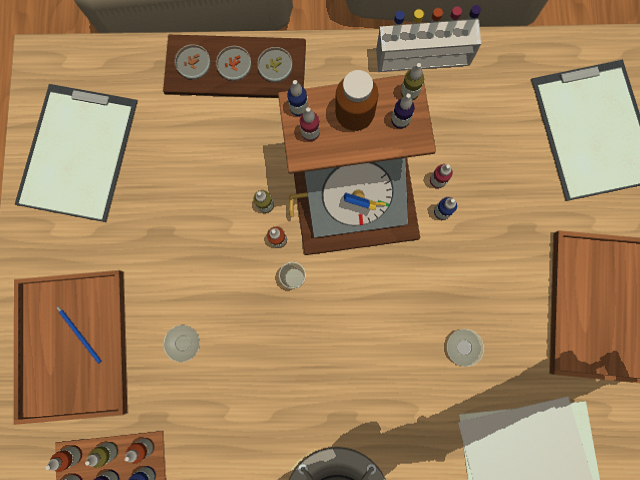

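```bash
python3 - <<'E'
import cv2,pickle
s=pickle.load(open("side0.pkl","rb"))["image"][:,:,::-1];t=pickle.load(open("top0.pkl","rb"))["image"][:,:,::-1]
cv2.imwrite("pics/s0z.png",cv2.resize(s[220:370,290:470],None,fx=4,fy=4,interpolation=cv2.INTER_CUBIC))
cv2.imwrite("pics/t0z.png",cv2.resize(t[150:260,280:430],None,fx=5,fy=5,interpolation=cv2.INTER_CUBIC))
E
```

```text
(no output)
```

View pics/s0z.png

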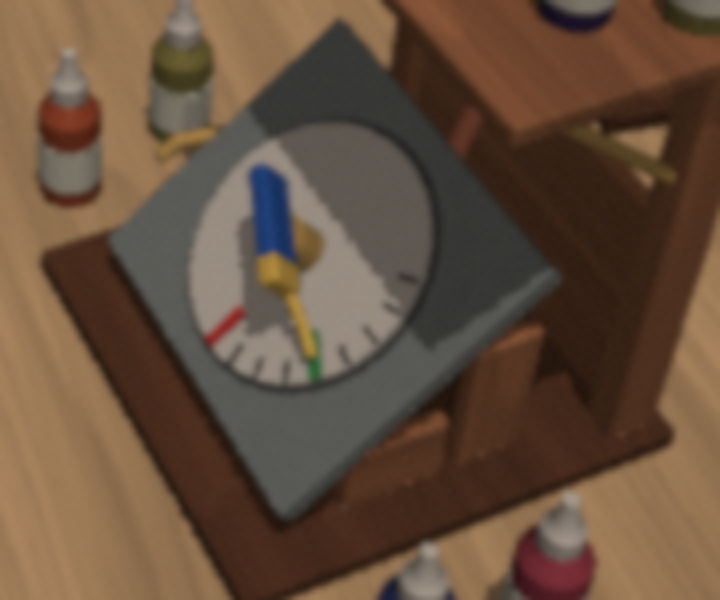

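View pics/t0z.png

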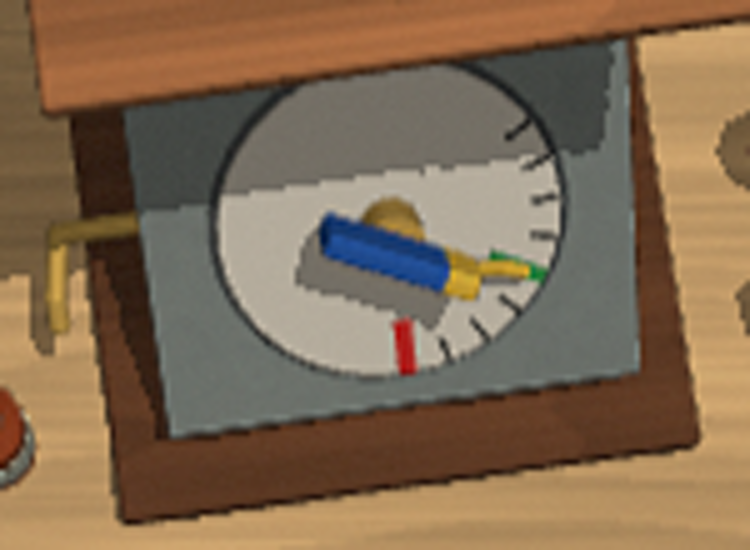

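```bash
cat > h.py <<'E'
import numpy as np,cv2,pickle
from scipy.spatial.transform import Rotation as R
from scipy.optimize import least_squares
def cam(d): return R.from_euler('xyz',d["orientation"],degrees=True).as_matrix(),np.array(d["origin"])
def proj(d,P):
    Rc,o=cam(d);q=(np.atleast_2d(P)-o)@Rc;s=q[:,:2]/q[:,2:];s=s*(1+d["k1"]*(s**2).sum(1,keepdims=True))
    K=d["intrinsics"];return s*[K[0,0],K[1,1]]+[K[0,2],K[1,2]]
def rays(d,uv):
    K=d["intrinsics"];r0=(np.atleast_2d(uv)-[K[0,2],K[1,2]])/[K[0,0],K[1,1]];s=r0.copy()
    for _ in range(5): s=r0/(1+d["k1"]*(s**2).sum(1,keepdims=True))
    return np.c_[s,np.ones(len(s))]
def world(d,uv,z):
    Rc,o=cam(d);return (rays(d,uv)*np.atleast_1d(z)[:,None])@Rc.T+o
def axes(x,y,yaw,dz=0):
    Rs=R.from_euler('z',yaw,degrees=True).as_matrix()
    a=np.radians(40)
    # valve frame: z=normal, ref x = down slope (-x side), y = z cross x
    z=np.array([-np.sin(a),0,np.cos(a)]);xx=np.array([-np.cos(a),0,-np.sin(a)]);yy=np.cross(z,xx)
    return np.array([x,y,dz])+Rs@np.array([25,0,100.]),Rs@np.c_[xx,yy,z]
def vp(p,pts): # valve-frame pts -> world
    o,A=axes(*p);return o+np.atleast_2d(pts)@A.T
def circ(r,h,a): return np.c_[r*np.cos(a),r*np.sin(a),h+0*a]
def onplane(d,p,uv,h):
    """pixel -> valve frame polar (r,angle) at height h"""
    o,A=axes(*p);Rc,c=cam(d);dr=rays(d,uv)@Rc.T
    t=((o+A[:,2]*h-c)@A[:,2])/(dr@A[:,2]);q=(c+dr*t[:,None]-o)@A
    return np.hypot(q[:,0],q[:,1]),np.degrees(np.arctan2(q[:,1],q[:,0]))
E
cat > fit.py <<'E'
from h import *
S=pickle.load(open("side0.pkl","rb"));T=pickle.load(open("top0.pkl","rb"))
sp=np.array([(190,270),(295,390),(438,240),(335,122),(400,150),(215,190),(212,345),(400,325)])/4+[290-.4,220-.4]
tp=np.array([(212,230),(375,376),(565,215),(480,72),(530,310),(245,320),(240,140)])/5+[280-.4,150-.4]
# depth plane normal
for d,poly in((S,[(125,240),(230,130),(190,230),(215,360),(280,500),(180,340)]),):
    m=np.zeros((480,640),np.uint8);cv2.fillPoly(m,[(np.array(poly)/4+[290,220]).astype(int)],1);v,u=np.nonzero(m);z=d["depth"][v,u];k=z>0
    P=world(d,np.c_[u,v][k],z[k]);c=np.median(P,0);
    for _ in range(4):
        U,s,Vt=np.linalg.svd(P-P.mean(0),full_matrices=False);n=Vt[2]*np.sign(Vt[2,2]);e=(P-P.mean(0))@n;P=P[abs(e)<4]
    print("n",n,"tilt",np.degrees(np.arccos(n[2])),"yaw",np.degrees(np.arctan2(-n[1],-n[0])),len(P));C=P.mean(0)
def dist(d,p,uv):
    r,_=onplane(d,p,uv,5);return r-75
for name,f in (("both",lambda p:np.r_[dist(S,p,sp),dist(T,p,tp)]),("side",lambda p:np.r_[dist(S,p,sp),(p[2]-8)*.1]),("top",lambda p:np.r_[dist(T,p,tp),(p[2]-8)*.1])):
    r=least_squares(f,[640,0,8]);print(name,r.x,np.round(r.fun,1))
    if name=="both": p=r.x;
o,A=axes(*p);print("panel off",(C-o)@A[:,2]);np.save("p.npy",p)
for d,n in((S,"side"),(T,"top")):
    im=cv2.resize(d["image"][:,:,::-1],None,fx=4,fy=4,interpolation=cv2.INTER_CUBIC)
    def dl(P,c,cl=True): cv2.polylines(im,[np.round(proj(d,P)*4+1.5).astype(int)],cl,c,1)
    dl(vp(p,circ(75,5,np.linspace(0,6.28,90))),(255,0,255))
    dl(vp(p,[(-95,-108,0),(-95,108,0),(95,108,0),(95,-108,0)]),(0,255,255))
    Rs=R.from_euler('z',p[2],degrees=True).as_matrix()
    dl(np.array([(-80,-135,0),(-80,135,0),(190,135,0),(190,-135,0)])@Rs.T+[p[0],p[1],0],(255,255,0))
    dl(np.array([(32,-135,293),(32,135,293),(187,135,293),(187,-135,293)])@Rs.T+[p[0],p[1],0],(0,255,0))
    c=proj(d,vp(p,[0,0,0]))[0]*4
    x0,y0=int(c[0]-380),int(c[1]-280);cv2.imwrite(f"pics/{n}_fit.png",im[max(y0,0):y0+580,x0:x0+780])
E
python3 fit.py
```

```text
n [-0.64569492 -0.08204604  0.75917489] tilt 40.60848765373111 yaw 7.241553004707859 672
both [639.88794889 -55.0573926    9.91161902] [-0.1  2.8  3.2 -0.7 -1.   0.5 -0.5  0.   3.6  1.   1.2  1.7  3.5  2.9
  3.6]
side [640.04568679 -57.12447951  11.74369918] [-0.2  1.4  2.  -0.1 -0.7  0.5 -0.7 -2.1  0.4]
top [638.98881609 -51.18069018   3.37747106] [ 1.8  0.7  1.5  3.8  2.3  2.6  1.4 -0.5]
panel off -1.5283150297249801
```

View pics/side_fit.png

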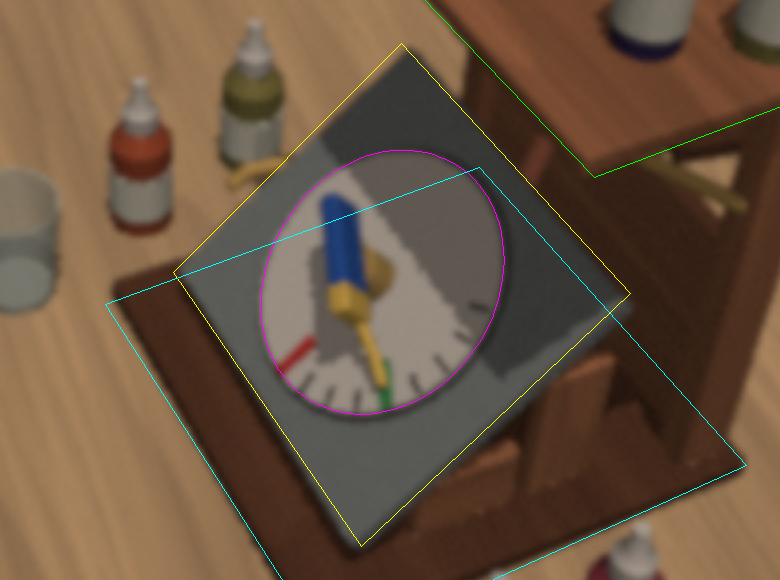

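View pics/top_fit.png

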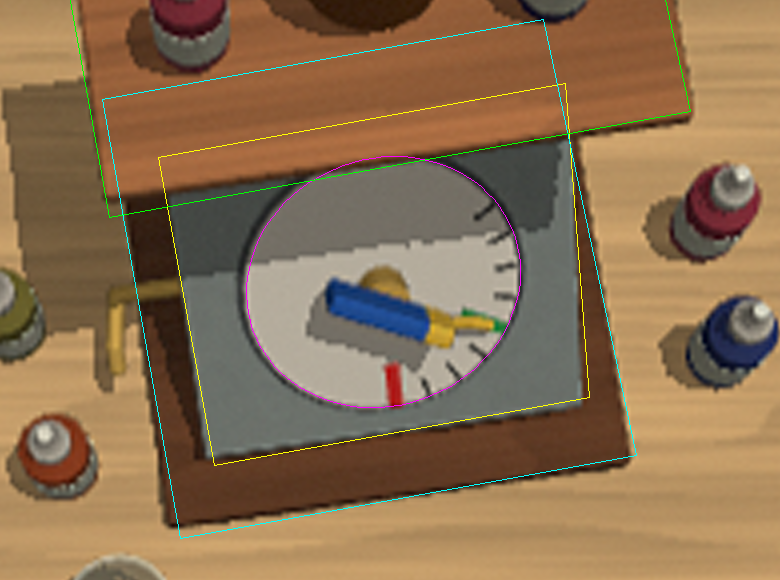

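```bash
cat > fit2.py <<'E'
exec(open("fit.py").read().split("def dist")[0])
spc=np.array([(340,20),(110,243),(285,520),(560,275)])/4+[290-.4,220-.4]
tpc=np.array([(168,437),(640,375)])/5+[280-.4,150-.4]
cor=np.array([(-95,108,0),(95,108,0),(95,-108,0),(-95,-108,0)])
# determine corner order: valve x is down-slope, y=z cross x
o,A=axes(640,-55,8);print(A)
def uv(d,q,P): return proj(d,P)
def f(q,detail=False):
    r=[]
    for d,ps,off in((S,sp,q[3:6]),(T,tp,q[6:9])):
        d=dict(d);d["origin"]=np.array(d["origin"])+off
        r+=list(.7*(onplane(d,q[:3],ps,5)[0]-q[9]))
        if d["intrinsics"][0,0]<500:
            P=proj(d,vp(q[:3],cor[SO]));r+=list((1.5*(P-spc)).ravel())
        else:
            P=proj(d,vp(q[:3],cor[TO]));r+=list((1.5*(P-tpc)).ravel())
    return np.r_[r,q[3:9]/1.5,(q[9]-75.5)]
pr=proj(S,vp([640,-55,8],cor));SO=[np.argmin(np.linalg.norm(pr-c,axis=1)) for c in spc]
pr=proj(T,vp([640,-55,8],cor));TO=[np.argmin(np.linalg.norm(pr-c,axis=1)) for c in tpc]
print(SO,TO)
r=least_squares(f,np.r_[640,-55,8,np.zeros(6),75.5],loss='soft_l1');print(np.round(r.x,2));print(np.round(r.fun,1))
np.save("p.npy",r.x)
E
python3 fit2.py
```

```text
n [-0.64569492 -0.08204604  0.75917489] tilt 40.60848765373111 yaw 7.241553004707859 672
[[-0.75858935  0.1391731  -0.63653204]
 [-0.10661278 -0.99026807 -0.08945874]
 [-0.64278761  0.          0.76604444]]
[np.int64(3), np.int64(2), np.int64(1), np.int64(0)] [np.int64(2), np.int64(1)]
[ 6.4005e+02 -5.4300e+01  7.5800e+00 -3.5000e-01  1.3000e+00  1.1000e+00
  3.5000e-01 -1.3000e+00 -1.3000e-01  7.6690e+01]
[ 0.2 -0.1  0.7 -0.1 -1.6  1.9 -1.6 -1.8  0.4 -0.9 -0.6 -0.9 -1.1 -0.2
 -0.9 -0.3  0.4 -0.4  0.2  0.6  1.5  0.4  0.3  0.5  0.3  0.4 -1.  -0.2
  0.9  0.7  0.2 -0.9 -0.1  1.2]
```

```bash
cat >> h.py <<'E'
def corr(d,name):
    q=np.load("p.npy");d=dict(d);d["origin"]=np.array(d["origin"])+(q[3:6] if name=="side" else q[6:9]);return d
E
python3 - <<'E'
from h import *
from bench import manip as m
S=corr(pickle.load(open("side0.pkl","rb")),"side");T=corr(pickle.load(open("top0.pkl","rb")),"top")
q=np.load("p.npy");p=q[:3]
s=lambda *a:np.array([a])/4+[290-.4,220-.4]
t=lambda *a:np.array([a])/5+[280-.4,150-.4]
print("ptr side",onplane(S,p,s(310,356),10),"top",onplane(T,p,t(527,270),10))
print("red side",onplane(S,p,s(227,326),5),"top",onplane(T,p,t(404,345),5))
print("green side",onplane(S,p,s(316,370),5),"top",onplane(T,p,t(543,273),5))
o,A=axes(*p)
print("grip",vp(p,[0,0,37]))
th=float(onplane(S,p,s(310,356),10)[1][0])
for flip in(0,180):
  for rot in(0,-30,-60,-90,-140):
    a=np.radians(th+rot+flip);y=A@[-np.sin(a),np.cos(a),0];x=-A[:,2];Rt=np.c_[x,y,np.cross(x,y)]
    rpy=R.from_matrix(Rt).as_euler('xyz',degrees=True)
    for h in(18,90):
        j=m.inverse_kinematics(list(vp(p,[0,0,h])[0]),list(rpy));print(flip,rot,h,None if j is None else np.round(j,1))
E
```

```text
ptr side (array([60.90528651]), array([59.74961326])) top (array([64.96091076]), array([62.53494828]))
red side (array([61.1923276]), array([-1.01428503])) top (array([61.38372562]), array([1.27295774]))
green side (array([67.24482432]), array([60.00719336])) top (array([74.21611997]), array([61.68007722]))
grip [[641.2562189  -54.13707287 128.3436444 ]]
0 0 18 [  55.4   41.8  -67.2  124.7  108.6   28.3 -113.1]
0 0 90 [  59.8   27.5  -66.2  128.3   97.1   16.7 -108.3]
0 -30 18 [  55.4   41.8  -67.2  124.7  108.6   28.3 -143.1]
0 -30 90 [  59.8   27.5  -66.2  128.3   97.1   16.7 -138.3]
0 -60 18 [ 30.   26.7 -32.7 126.  146.2  10.5 138.1]
0 -60 90 [ -8.3  13.7  13.6 132.1 244.   11.6  33.8]
0 -90 18 [ 38.7  29.7 -43.5 125.5 127.4  13.8 129.6]
0 -90 90 [ 59.8  27.5 -66.2 128.3  97.1  16.7 161.7]
0 -140 18 [ 55.4  41.8 -67.2 124.7 108.6  28.3 106.9]
0 -140 90 [ 59.8  27.5 -66.2 128.3  97.1  16.7 111.7]
180 0 18 [ 55.4  41.8 -67.2 124.7 108.6  28.3  66.9]
180 0 90 [ 59.8  27.5 -66.2 128.3  97.1  16.7  71.7]
180 -30 18 [ 55.4  41.8 -67.2 124.7 108.6  28.3  36.9]
180 -30 90 [ 59.8  27.5 -66.2 128.3  97.1  16.7  41.7]
180 -60 18 [ 40.7  30.5 -46.  125.4 124.1  14.9 -16.4]
180 -60 90 [ 59.8  27.5 -66.2 128.3  97.1  16.7  11.7]
180 -90 18 [ 55.4  41.8 -67.2 124.7 108.6  28.3 -23.1]
180 -90 90 [ 59.8  27.5 -66.2 128.3  97.1  16.7 -18.3]
180 -140 18 [ 55.4  41.8 -67.2 124.7 108.6  28.3 -73.1]
180 -140 90 [ 59.8  27.5 -66.2 128.3  97.1  16.7 -68.3]
```

```bash
cat >> h.py <<'E'
p=np.load("p.npy")[:3]
def tool(th,h,flip=180,dx=(0,0)):
    o,A=axes(*p);a=np.radians(th+flip);y=A@[-np.sin(a),np.cos(a),0];x=-A[:,2]
    return list(vp(p,[dx[0],dx[1],h])[0]),list(R.from_matrix(np.c_[x,y,np.cross(x,y)]).as_euler('xyz',degrees=True))
def inv(m):
    """TCP in valve frame, jaw angle"""
    o,A=axes(*p);q=(np.array(m.current_ee_pos())-o)@A;Rt=A.T@R.from_euler('xyz',m.current_eef_rot(),degrees=True).as_matrix()
    return np.round(q,1),np.round((np.degrees(np.arctan2(-Rt[0,1],Rt[1,1]))-180+180)%360-180,1),np.round(np.degrees(np.arccos(-Rt[2,0])),1)
def ft(m):
    o,A=axes(*p);return np.round(np.array(m.current_force())@A,2),np.round(np.array(m.current_torque())@A,3)
E
python3 - <<'E'
from h import *
from bench import manip as m
e=m.current_ee_pos()
m.move_l([300,-520,420],v=250); print(m.current_time_s(),np.round(m.current_qpos(),1))
for h in(250,150,90,27):
    j=m.inverse_kinematics(*tool(60.5,h)); print(h,None if j is None else np.round(j,1),tool(60.5,h))
E
```

```text
1.1583 [ 54.4  13.7  -0.3  83.4   0.1  82.9 -13.7]
250 [  33.5   -7.5  -23.2  132.9  -43.3   20.3 -155.9] ([np.float64(505.53821314899074), np.float64(-72.19256588268763), np.float64(291.5111107797445)], [np.float64(-60.5), np.float64(49.99999999999999), np.float64(7.57795096917264)])
150 None ([np.float64(569.2555867423124), np.float64(-63.71580859971564), np.float64(214.90666646784672)], [np.float64(-60.5), np.float64(49.99999999999999), np.float64(7.57795096917264)])
90 [ 59.8  27.5 -66.2 128.3  97.1  16.7  72.5] ([np.float64(607.4860108983054), np.float64(-58.629754229932445), np.float64(168.94399988070802)], [np.float64(-60.5), np.float64(49.99999999999999), np.float64(7.57795096917264)])
27 [ 55.9  40.1 -67.1 125.2 107.6  27.   67.7] ([np.float64(647.6279562620981), np.float64(-53.28939714166009), np.float64(120.6831999642124)], [np.float64(-60.5), np.float64(49.99999999999999), np.float64(7.57795096917264)])
```

```bash
python3 - <<'E'
from h import *
from bench import manip as m
P,r=tool(60.5,90)
for h in(95,100,110,120,130):
    j=m.inverse_kinematics(*tool(60.5,h)); print(h,None if j is None else np.round(j,1))
for d in [(0,-100,50),(0,-150,100),(0,-200,50),(0,-250,50),(0,-200,100),(0,-250,100),(0,-300,100),(0,-250,150),(-100,-250,150),(-50,-350,150)]:
    j=m.inverse_kinematics(list(np.array(P)+d),r); print(d,None if j is None else np.round(j,1))
E
```

```text
95 [ 60.2  26.4 -66.2 128.5  95.6  15.8  73.5]
100 [ 60.7  25.4 -66.2 128.7  94.   14.9  74.7]
110 [ 61.7  23.4 -66.4 129.   90.2  13.2  77.9]
120 [ 63.2  21.7 -67.1 129.4  85.2  11.9  82.3]
130 [ 70.3  24.8 -76.  129.5  82.3  16.3  86.8]
(0, -100, 50) [  25.8   11.7   -9.6  124.6  -64.2   15.2 -126. ]
(0, -150, 100) [  26.5    9.4   -3.5  119.3  -51.4   24.1 -136. ]
(0, -200, 50) [  32.1   15.9   -3.9  118.7  -62.9   24.1 -119.1]
(0, -250, 50) [  34.7   18.5   -1.2  114.9  -61.5   28.4 -117.2]
(0, -200, 100) [  29.4   11.9   -0.7  116.1  -53.    28.3 -130.6]
(0, -250, 100) [  32.2   14.7    1.8  112.5  -53.7   32.4 -126.7]
(0, -300, 100) [  34.8   17.8    4.   108.3  -53.9   36.5 -123.8]
(0, -250, 150) [  30.7   11.5    3.4  109.4  -47.    36.6 -134.9]
(-100, -250, 150) [  37.9    4.4    3.2  117.8  -49.1   40.1 -127.1]
(-50, -350, 150) [  38.8   15.1    8.   104.9  -50.    45.7 -124.2]
```

```bash
python3 - <<'E'
from h import *
from bench import manip as m
q0=np.array(m.current_qpos());J=np.array(m.inverse_kinematics(*tool(60.5,120)));print(np.round(J,1))
np.save("J120.npy",J);K=J.copy();K[0]+=50
for f in(.35,.7,1):
    m.set_joints(list(q0+(K-q0)*f));print(m.current_time_s(),np.round(m.current_ee_pos()),np.round(m.current_eef_rot()))
d=m.get_image("side");cv2.imwrite("pics/s1.png",d["image"][:,:,::-1])
E
```

```text
[ 63.2  21.7 -67.1 129.4  85.2  11.9  82.3]
1.8833 [ 218. -613.  294.] [  -5.   69. -114.]
2.5 [ 250. -615.  224.] [-37.  56. -81.]
3.1333 [ 332. -493.  194.] [-60.  50. -43.]
```

View pics/s1.png

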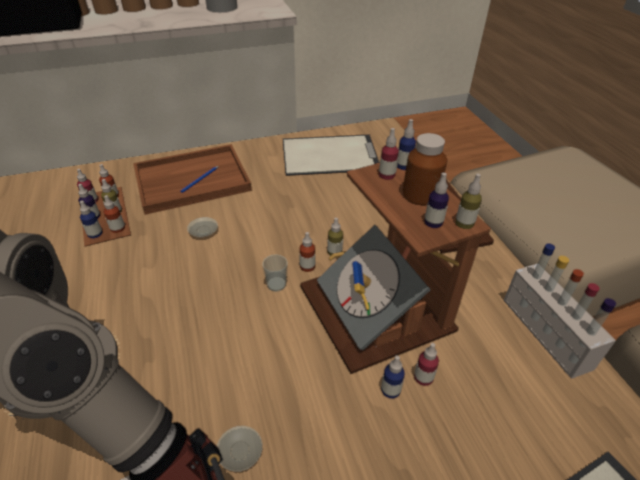

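The arm is folded at lower left, well clear, and the scene is unchanged. Next I swing joint 1 in and approach along the axis.

```bash
python3 - <<'E'
from h import *
from bench import manip as m
J=np.load("J120.npy")
for a in(22,0):
    K=J.copy();K[0]+=a;m.set_joints(list(K));print(m.current_time_s(),np.round(m.current_ee_pos()),m.current_force())
print(inv(m))
m.move_l(tool(60.5,70)[0],v=100);m.sleep(.2)
print(m.current_time_s(),inv(m),np.round(m.current_qpos(),1),ft(m))
for n in("side","top"):
    d=m.get_image(n);pickle.dump(d,open(n+"2.pkl","wb"));c=d["image"][:,:,::-1]
    x0,y0=(290,170) if n=="side" else(260,130)
    cv2.imwrite(f"pics/{n}2.png",cv2.resize(c[y0:y0+190,x0:x0+200],None,fx=3,fy=3,interpolation=cv2.INTER_CUBIC))
E
```

```text
4.2667 [ 522. -279.  192.] [-0.86877532 -0.60275987 -0.61007532]
5.1583 [588. -63. 192.] [ 0.00333095 -1.13328339  0.63867828]
(array([  0.7,   1.9, 120.1]), np.float64(60.4), np.float64(0.2))
6.0083 (array([-0.2,  0.5, 70.5]), np.float64(60.5), np.float64(0.1)) [ 58.   31.  -65.8 127.4 101.8  19.6  69.2] (array([-0.01, -0.2 , -0.22]), array([-0.069, -0.503, -0.138]))
```

View pics/side2.png

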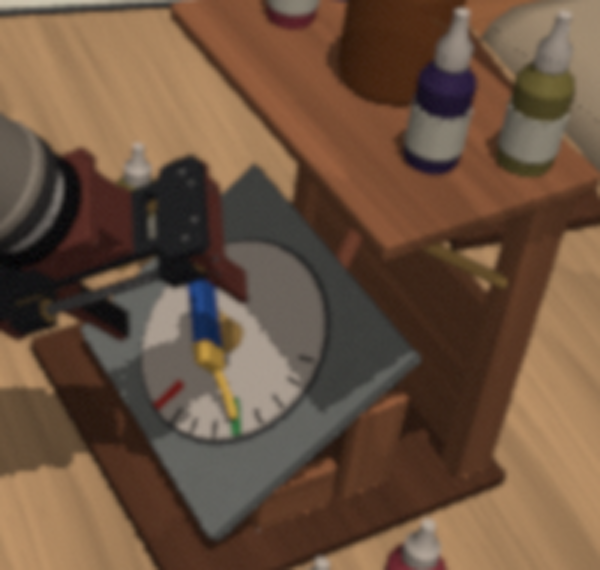

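View pics/top2.png

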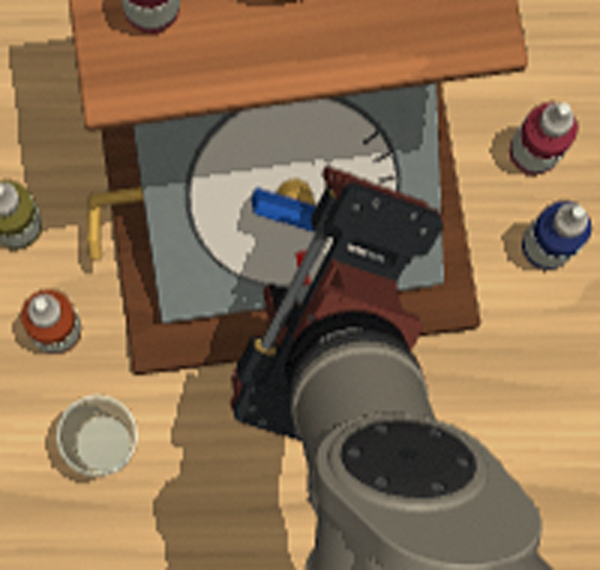

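```bash
cat >> h.py <<'E'
def mz(m,n=6):
    v=[]
    for _ in range(n):
        f,t=ft(m);v.append([t[2],m.current_tau()[6],f[0],f[1],f[2]]);m.sleep(.01)
    return np.mean(v,0),np.std(v,0)
E
python3 - <<'E'
from h import *
from bench import manip as m
q=np.array(m.current_qpos())
for a in(0,-35,-70,-105,-140,0):
    k=q.copy();k[6]+=a;t0=m.current_time_s();m.set_joints(list(k));t1=m.current_time_s();m.sleep(.15);v,s=mz(m);print(a,round(t1-t0,2),inv(m)[0:2],np.round(v,3),np.round(s,3),ft(m)[1])
print(m.current_time_s())
E
```

```text
0 0.25 (array([-0.2,  0.2, 70.4]), np.float64(60.5)) [-0.061  0.046  0.327  0.073 -0.108] [0.028 0.    0.536 0.649 0.497] [-0.046 -0.461 -0.074]
-35 0.63 (array([-0.2,  0.3, 70.4]), np.float64(25.6)) [-0.069  0.05  -0.183  0.013 -0.065] [0.028 0.    0.28  0.547 0.32 ] [-0.129 -0.429 -0.017]
-70 0.63 (array([-0.2,  0.3, 70.4]), np.float64(-9.4)) [-0.03   0.025  0.018 -0.152 -0.   ] [0.02  0.001 0.517 0.378 0.357] [-0.048 -0.481 -0.074]
-105 0.63 (array([-0.3,  0.3, 70.4]), np.float64(-44.4)) [ 0.019 -0.003  0.223 -0.017 -0.097] [0.015 0.001 0.505 0.488 0.348] [ 0.053 -0.493  0.007]
-140 0.63 (array([-0.2,  0.3, 70.4]), np.float64(-79.4)) [ 0.02  -0.021 -0.077  0.213  0.4  ] [0.028 0.001 0.309 0.703 0.444] [ 0.058 -0.506  0.069]
0 2.09 (array([-0.2,  0.3, 70.4]), np.float64(60.5)) [-0.084  0.042  0.118  0.018 -0.298] [0.029 0.    0.433 0.286 0.309] [-0.085 -0.491 -0.058]
12.1833
```

```bash
cat >> h.py <<'E'
_f=least_squares(lambda c:c[0]*np.cos(np.radians(_a))+c[1]*np.sin(np.radians(_a))+c[2]-_t,[0,0,0]).x if (_a:=np.array([60.5,25.6,-9.4,-44.4,-79.4])) is not None and (_t:=np.array([.044,.05,.025,-.003,-.021])) is not None else 0
def base(a): return _f[0]*np.cos(np.radians(a))+_f[1]*np.sin(np.radians(a))+_f[2]
def tq(m):
    """closing torque on handle, N m (positive = resisting closing), and jaw angle"""
    a=float(inv(m)[1]);return base(a)-m.current_tau()[6],a
E
python3 - <<'E'
from h import *
from bench import manip as m
print(base(_a)-_t if 0 else '')
m.move_l(tool(60.5,27)[0],v=80);print(m.current_time_s(),inv(m),ft(m))
print(m.grip(4,40),m.current_opening());print(m.current_time_s(),inv(m),ft(m),tq(m))
for n in("side",):
    d=m.get_image(n);c=d["image"][:,:,::-1];x0,y0=(290,170)
    cv2.imwrite(f"pics/{n}3.png",cv2.resize(c[y0:y0+190,x0:x0+200],None,fx=3,fy=3,interpolation=cv2.INTER_CUBIC))
E
```

```text
12.875 (array([ 0.1, -0.3, 27.1]), np.float64(60.5), np.float64(0.0)) (array([-0.27,  0.22,  0.28]), array([-0.081, -0.453, -0.053]))
False 11.736501134635017
14.025 (array([ 0.8, -0.5, 27. ]), np.float64(60.5), np.float64(0.0)) (array([ 2.91, -2.03,  0.04]), array([-0.362, -0.97 , -0.047])) (np.float64(-0.005984524696991268), 60.5)
```

View pics/side3.png

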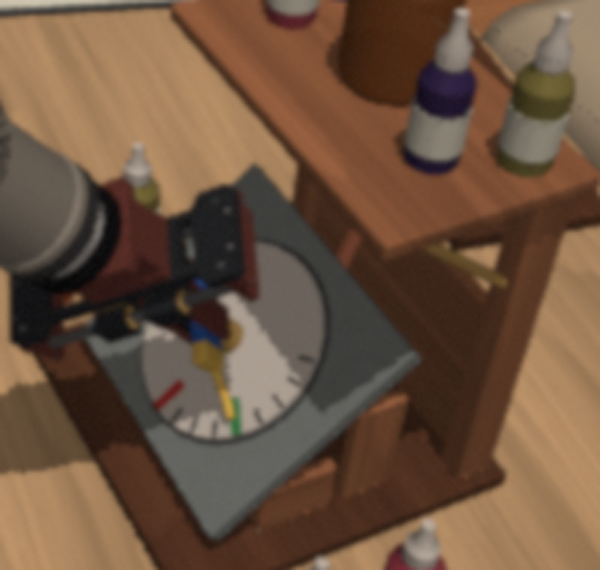

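```bash
python3 - <<'E'
from h import *
from bench import manip as m
k=np.array(m.current_qpos());q7=k[6];np.save("kg.npy",k)
def show():print(round(m.current_time_s(),2),inv(m),ft(m)[0],np.round(tq(m),3),flush=True)
for a in(-25,-50,-72):
    k[6]=q7+a;m.set_joints(list(k));show()
n=0;log=[]
while a>-140:
    a-=1.5;k[6]=q7+a;m.set_joints(list(k));T=np.mean([tq(m)[0] for _ in range(3)]);log.append((round(a+60.5,1),round(float(T),3)));n+=1
    if T>.28 or m.current_time_s()>36: break
print(log);show();m.sleep(.3);show()
E
```

```text
14.57 (array([ 1. , -0.8, 27. ]), np.float64(35.7), np.float64(0.1)) [ 2.1  -2.48  0.24] [ 0.146 35.7  ]
15.07 (array([ 1.2, -1.1, 27. ]), np.float64(10.8), np.float64(0.1)) [ 2.84 -3.91 -1.15] [ 0.135 10.8  ]
15.53 (array([ 1.1, -1.5, 27. ]), np.float64(-11.1), np.float64(0.1)) [ 3.14 -5.27 -2.38] [  0.168 -11.1  ]
[(-13.0, 0.039), (-14.5, 0.039), (-16.0, 0.039), (-17.5, 0.039), (-19.0, 0.04), (-20.5, 0.04), (-22.0, 0.04), (-23.5, 0.04), (-25.0, 0.04), (-26.5, 0.04), (-28.0, 0.04), (-29.5, 0.04), (-31.0, 0.04), (-32.5, 0.04), (-34.0, 0.04), (-35.5, 0.04), (-37.0, 0.04), (-38.5, 0.04), (-40.0, 0.04), (-41.5, 0.04), (-43.0, 0.04), (-44.5, 0.04), (-46.0, 0.051), (-47.5, 0.1), (-49.0, 0.158), (-50.5, 0.244), (-52.0, 0.329)]
22.28 (array([ 0.8, -1.9, 27. ]), np.float64(-51.6), np.float64(0.1)) [ 3.53 -5.36 -3.87] [  0.329 -51.6  ]
22.58 (array([ 0.8, -1.9, 27. ]), np.float64(-51.6), np.float64(0.1)) [ 2.93 -5.48 -3.34] [  0.27 -51.6 ]
```

```bash
python3 - <<'E'
from h import *
from bench import manip as m
k=np.load("kg.npy");q7=k[6]
def show():print(round(m.current_time_s(),2),inv(m),ft(m)[0],np.round(tq(m),3),flush=True)
k[6]=q7-114;m.set_joints(list(k));show()
for _ in range(4): m.sleep(.1);show()
k[6]=q7-114+30;m.set_joints(list(k));show()
k[6]=q7-60.5+13;m.set_joints(list(k));show();m.sleep(.1);show()
for n in("side","top"):
    d=m.get_image(n);pickle.dump(d,open(n+"4.pkl","wb"));c=d["image"][:,:,::-1];x0,y0=(310,210) if n=="side" else(280,140)
    cv2.imwrite(f"pics/{n}4.png",cv2.resize(c[y0:y0+140,x0:x0+150],None,fx=4,fy=4,interpolation=cv2.INTER_CUBIC))
E
```

```text
22.83 (array([ 0.9, -1.9, 27. ]), np.float64(-53.1), np.float64(0.1)) [ 3.21 -5.76 -3.98] [  0.405 -53.1  ]
22.93 (array([ 0.8, -1.9, 27. ]), np.float64(-53.1), np.float64(0.1)) [ 3.97 -5.95 -3.97] [  0.348 -53.1  ]
23.03 (array([ 0.8, -1.9, 27. ]), np.float64(-53.1), np.float64(0.1)) [ 3.22 -5.01 -3.26] [  0.346 -53.1  ]
23.13 (array([ 0.8, -1.9, 27. ]), np.float64(-53.1), np.float64(0.1)) [ 2.86 -4.97 -3.82] [  0.346 -53.1  ]
23.23 (array([ 0.8, -1.9, 27. ]), np.float64(-53.1), np.float64(0.1)) [ 2.85 -5.37 -3.05] [  0.346 -53.1  ]
23.8 (array([ 1.1, -1.6, 27. ]), np.float64(-23.2), np.float64(0.1)) [ 4.01 -5.96 -3.  ] [ 6.00e-03 -2.32e+01]
24.46 (array([ 1.1, -1.1, 27. ]), np.float64(13.0), np.float64(0.1)) [ 3.77 -4.51 -2.98] [-0.057 13.   ]
24.56 (array([ 1.1, -1. , 27. ]), np.float64(13.0), np.float64(0.1)) [ 4.16 -5.13 -2.22] [ 0.076 13.   ]
```

View pics/side4.png

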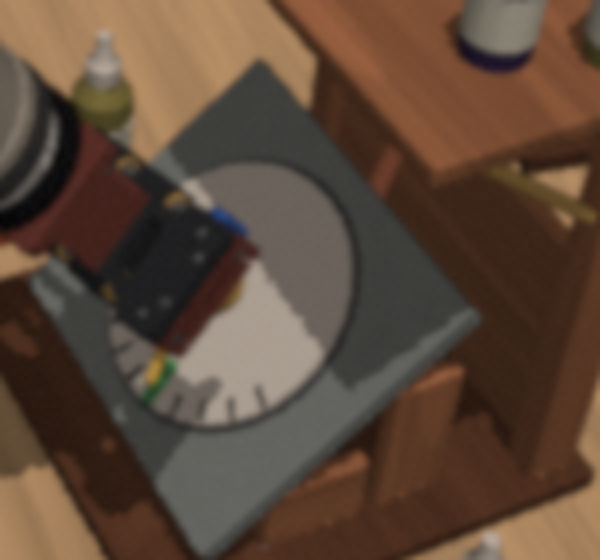

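View pics/top4.png

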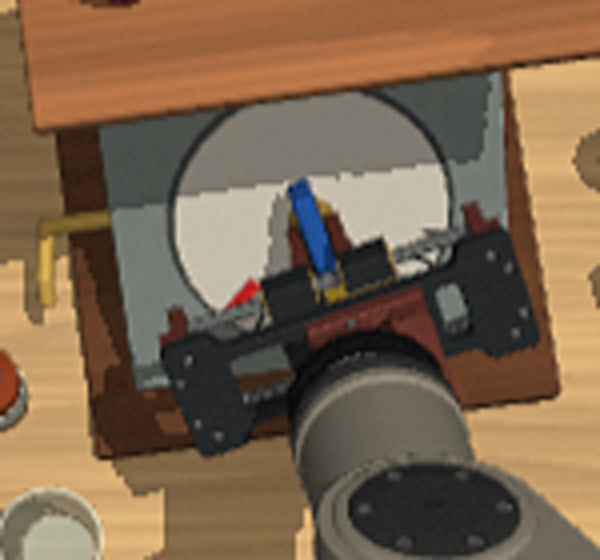

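```bash
python3 - <<'E'
from h import *
from bench import manip as m
m.grip(60);print(m.current_time_s(),inv(m))
m.move_l(tool(13,110)[0],v=120)
q=np.array(m.current_qpos());print(np.round(q,1),inv(m));np.save("kr.npy",q)
q[0]+=25;m.set_joints(list(q))
print(m.current_time_s())
for n in("side","top"):
    d=m.get_image(n);pickle.dump(d,open(n+"5.pkl","wb"));c=d["image"][:,:,::-1];x0,y0=(320,225) if n=="side" else(300,150)
    cv2.imwrite(f"pics/{n}5.png",cv2.resize(c[y0:y0+100,x0:x0+115],None,fx=6,fy=6,interpolation=cv2.INTER_CUBIC))
E
```

```text
25.5417 (array([ 0.7, -0.5, 27. ]), np.float64(13.0), np.float64(0.0))
[ 61.6  23.4 -66.2 129.   90.1  13.2  30.5] (array([  0. ,   0.2, 110. ]), np.float64(13.0), np.float64(0.0))
27.3833
```

View pics/side5.png

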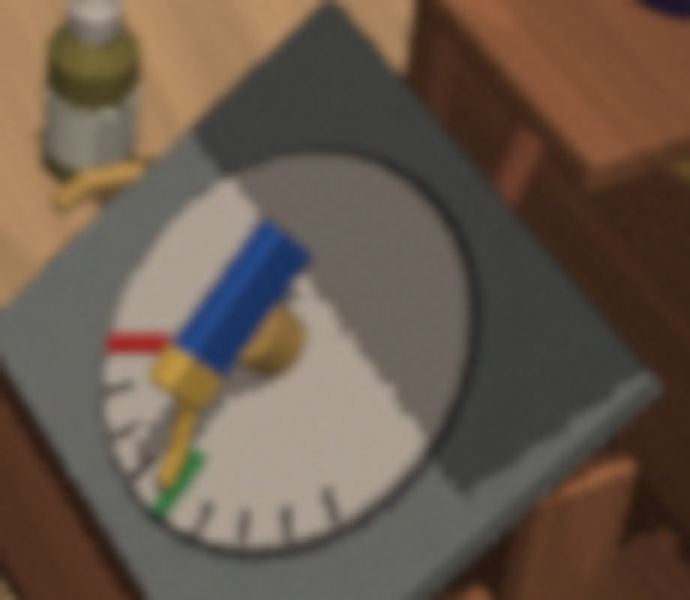

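View pics/top5.png

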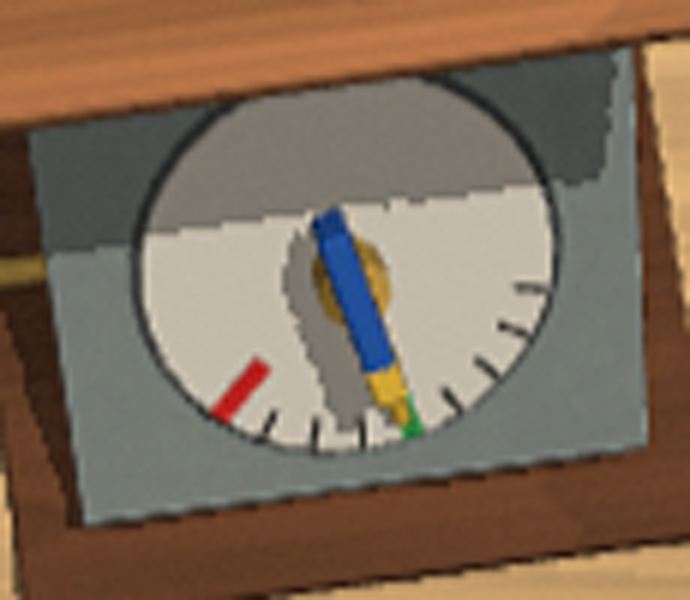

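```bash
cat > ang.py <<'E'
from h import *
import sys
def analyse(tag):
    out={}
    for n in("side","top"):
        d=corr(pickle.load(open(n+tag+".pkl","rb")),n);im=d["image"].astype(int)
        c=proj(d,vp(p,[0,0,5]))[0];yy,xx=np.mgrid[:480,:640]
        r,g,b=im[...,0],im[...,1],im[...,2];hsv=cv2.cvtColor(d["image"],cv2.COLOR_RGB2HSV)
        near=np.hypot(xx-c[0],yy-c[1])<60
        M={"red":(near&(r-g>55)&(abs(g-b)<40)&(r>90),5),"green":(near&(g-r>30)&(g-b>10),5),"yellow":(near&(hsv[...,0]>17)&(hsv[...,0]<30)&(hsv[...,1]>140)&(r>110),10),"blue":(near&(b-r>60),50)}
        for k,(m,h) in M.items():
            v,u=np.nonzero(m);
            if len(u)<3: continue
            R_,a=onplane(d,p,np.c_[u,v],h)
            if k in("red","green"): s=(R_>45)&(R_<76)
            elif k=="yellow": s=(R_>50)&(R_<66)
            else: s=R_<40
            if k=="blue":
                q=np.c_[R_*np.cos(np.radians(a)),R_*np.sin(np.radians(a))][s];w,V=np.linalg.eigh(np.cov(q.T));print(n,k,s.sum(),"axis",np.round(np.degrees(np.arctan2(V[1,1],V[0,1])),1))
            else: print(n,k,s.sum(),"ang %.1f median %.1f"%(a[s].mean(),np.median(a[s])),"r %.0f-%.0f"%(R_[s].min(),R_[s].max()) if s.any() else "")
        # center bias check using ring edge not done
if __name__=="__main__": analyse(sys.argv[1])
E
echo before;python3 ang.py 0;echo now; python3 ang.py 5
```

```text
before
side red 26 ang -1.9 median -1.9 r 49-74
side green 9 ang 59.7 median 59.0 r 62-71
side yellow 12 ang 59.6 median 59.8 r 50-60
side blue 133 axis 66.6
top red 45 ang -6.3 median 1.4 r 49-76
top green 17 ang 62.0 median 62.1 r 49-76
top yellow 22 ang 59.0 median 60.7 r 51-65
top blue 199 axis 61.0
now
side red 34 ang -47.7 median -47.6 r 52-75
side green 19 ang 11.6 median 11.9 r 50-75
side yellow 18 ang 7.4 median 7.5 r 50-64
side blue 193 axis -167.0
top red 44 ang -39.6 median -44.5 r 49-75
top green 14 ang 15.5 median 15.7 r 60-76
top yellow 26 ang 12.2 median 12.5 r 50-65
top blue 127 axis -166.9
```

```bash
cat > ov.py <<'E'
from h import *
import sys
tag,pa,ra=sys.argv[1],[float(x) for x in sys.argv[2].split(',')],[float(x) for x in sys.argv[3].split(',')]
out=[]
for n in("side","top"):
    d=corr(pickle.load(open(n+tag+".pkl","rb")),n);c=proj(d,vp(p,[30*np.cos(np.radians(ra[0]+60)),30*np.sin(np.radians(ra[0]+60)),10]))[0].astype(int)
    F=10;w=40;x0,y0=c-w;x0-=5;im=cv2.resize(d["image"][y0:y0+2*w-10+10,x0:x0+2*w][:,:,::-1],None,fx=F,fy=F,interpolation=cv2.INTER_CUBIC)
    L=lambda P,col:cv2.polylines(im,[np.round((proj(d,P)-[x0,y0]+.5)*F-.5).astype(int)],False,col,1)
    f=lambda r,a,h:[r*np.cos(np.radians(a)),r*np.sin(np.radians(a)),h]
    for a in pa:L(vp(p,[f(30,a,10),f(62,a,10)]),(255,0,255))
    for a in ra:
        L(vp(p,[f(45,a,5),f(78,a,5)]),(255,255,0));L(vp(p,[f(45,a+60,5),f(78,a+60,5)]),(255,255,0))
    L(vp(p,circ(75,5,np.linspace(0,6.28,90))),(0,0,0))
    cv2.imwrite(f"pics/ov_{n}_{tag}.png",im[:600])
    out.append(cv2.resize(im,(400,400)))
E
python3 ov.py 5 10,13 -46; ls pics
python3 - <<'E'
import sys;sys.path.insert(0,'.')
from h import *
for n,pts in(("side",dict(tip=(168,486,10),red_o=(107,344,5),red_i=(168,344,5),gr_o=(160,513,5),gr_i=(197,455,5),t15=(118,387,5),t75=(203,515,5),t90=(243,527,5),t105=(287,525,5))),("top",dict(tip=(405,424,10),red_o=(220,415,5),red_i=(263,365,5),gr_o=(413,433,5),t15=(268,426,5),t30=(315,435,5),t45=(362,435,5),t75=(454,402,5),t90=(487,368,5),t105=(514,328,5)))):
    d=corr(pickle.load(open(f"{n}5.pkl","rb")),n);o=(320,225) if n=="side" else(300,150)
    for k,(u,v,h) in pts.items():
        r,a=onplane(d,np.load('p.npy')[:3],np.array([[u,v]])/6+np.array(o)-.42,h);print(n,k,np.round(r,1),np.round(a,1))
E
```

```text
ov_side_5.png
ov_top_5.png
s0z.png
s1.png
side0.png
side2.png
side3.png
side4.png
side5.png
side_fit.png
t0z.png
top0.png
top2.png
top4.png
top5.png
top_fit.png
side tip [64.3] [12.]
side red_o [78.3] [-46.5]
side red_i [50.5] [-47.3]
side gr_o [74.3] [12.6]
side gr_i [49.5] [9.9]
side t15 [70.9] [-32.8]
side t75 [66.3] [26.3]
side t90 [66.6] [42.]
side t105 [66.6] [57.6]
top tip [66.9] [13.3]
top red_o [74.5] [-44.4]
top red_i [48.9] [-44.4]
top gr_o [74.6] [14.4]
top t15 [70.] [-29.9]
top t30 [69.5] [-14.9]
top t45 [70.] [-0.4]
top t75 [70.7] [29.4]
top t90 [68.7] [44.2]
top t105 [68.1] [59.8]
```

View pics/ov_side_5.png

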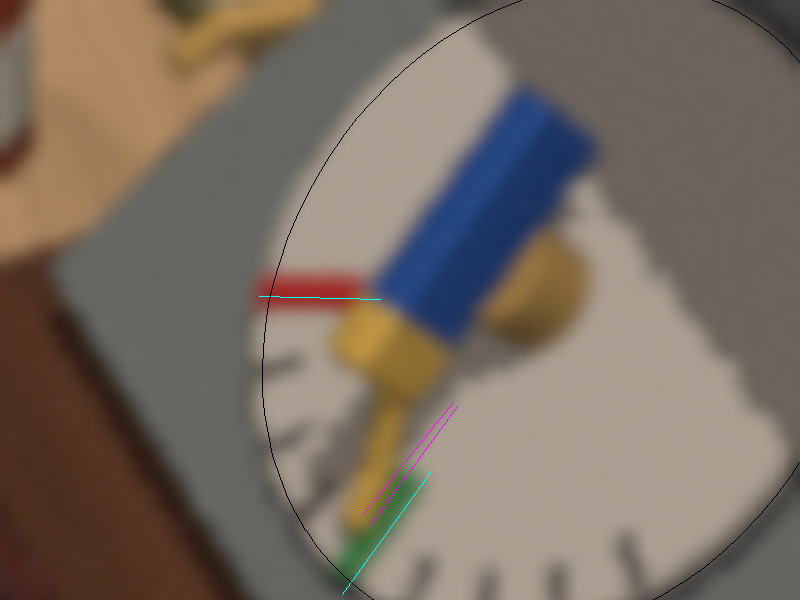

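View pics/ov_top_5.png

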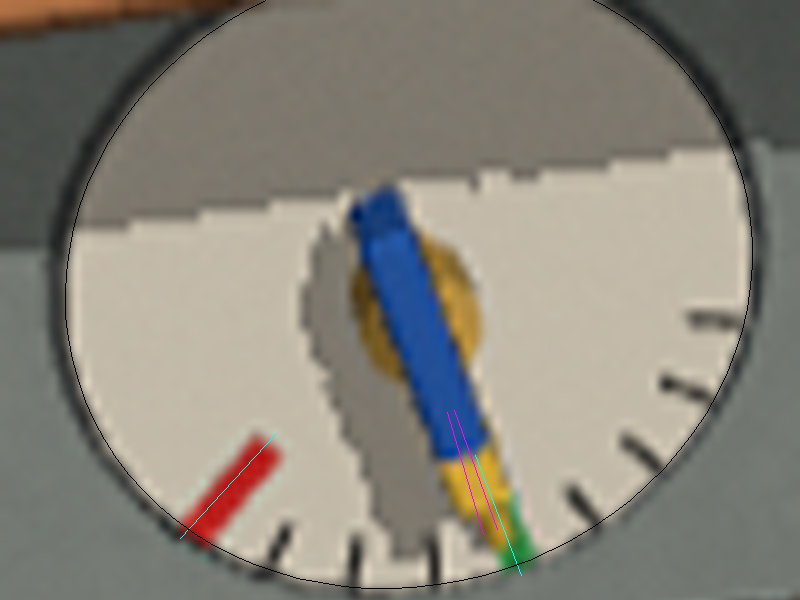

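```bash
cat > pol.py <<'E'
from h import *
import sys
tag=sys.argv[1];rows=[]
A=np.arange(-60,80,.25);Rr=np.arange(40,85,.5)
for n in("side","top"):
    d=corr(pickle.load(open(n+tag+".pkl","rb")),n)
    # refine in-plane shift with the white ring's outer edge (r=75): per-angle max gradient
    def unwrap(h,sx,sy,A,Rr):
        a,r=np.meshgrid(np.radians(A),Rr);P=np.c_[(r*np.cos(a)).ravel()+sx,(r*np.sin(a)).ravel()+sy,np.full(a.size,h)]
        uv=proj(d,vp(p,P)).astype(np.float32).reshape(*a.shape,2);return cv2.remap(d["image"],uv[...,0],uv[...,1],cv2.INTER_CUBIC)
    sx=sy=0
    for it in range(4):
        AA=np.arange(-70,75,3.);U=unwrap(5,sx,sy,AA,np.arange(66,86,.25)).mean(2);g=cv2.GaussianBlur(U,(1,9),0);r0=66+.25*np.argmin(np.gradient(g,axis=0),axis=0)
        f=least_squares(lambda c:c[0]*np.cos(np.radians(AA))+c[1]*np.sin(np.radians(AA))+c[2]-r0,[0,0,75],loss='soft_l1',f_scale=.5).x;sx+=f[0];sy+=f[1]
    print(n,"shift",round(sx,2),round(sy,2),"R",round(f[2],2))
    U=unwrap(5,sx,sy,A,Rr)
    dark=U[(Rr>67)&(Rr<72)].astype(float).mean((0,2));dk=np.median(dark)-dark
    i=[k for k in range(8,len(A)-8) if dk[k]==dk[k-8:k+9].max() and dk[k]>15]
    print(" dark:",[(round(float((A[k-8:k+9]*dk[k-8:k+9].clip(0)).sum()/dk[k-8:k+9].clip(0).sum()),1)) for k in i])
    u=U[(Rr>67)&(Rr<72)].astype(float).mean(0);gr=(u[:,1]-u[:,0]).clip(0);rd=(u[:,0]-u[:,1]-20).clip(0)
    g2=(gr-12).clip(0);print(" green",round((A*g2).sum()/g2.sum(),2)," red",round((A*rd).sum()/rd.sum(),2))
    V=unwrap(10,sx,sy,A,Rr);v=V.astype(float)
    for lo,hi in((54,57),(57,60),(60,62)):
        w=v[(Rr>=lo)&(Rr<=hi)].mean(0);ye=(w[:,0]-w[:,2]-50).clip(0);ye[w[:,0]-w[:,1]>70]=0;print(" yellow r%d"%lo,round((A*ye).sum()/max(ye.sum(),1),2),A[ye>0][[0,-1]] if (ye>0).any() else "")
    rows+=[cv2.resize(U[:,:,::-1],None,fx=1.4,fy=3),cv2.resize(V[:,:,::-1],None,fx=1.4,fy=3)] if 0 else [cv2.resize(U[:,:,::-1],(780,145)),cv2.resize(V[:,:,::-1],(780,145))]
cv2.imwrite(f"pics/pol{tag}.png",np.vstack(rows))
E
python3 pol.py 5; echo; python3 pol.py 0
```

```text
side shift -1.05 -2.55 R 76.29
 dark: [-44.7, -44.5, -30.2, -15.3, -1.5, 13.0, 28.5, 43.0, 57.7, 73.1]
 green 13.57  red -45.01
 yellow r54 3.45 [-48.25  13.5 ]
 yellow r57 4.73 [-48.    14.25]
 yellow r60 5.43 [-48.    14.75]
top shift -1.14 -0.19 R 75.62
 dark: [-44.9, -29.5, -14.8, -6.5, -0.2, 11.6, 15.7, 28.8, 43.7, 58.5, 73.2]
 green 16.45  red -43.79
 yellow r54 11.13 [-50.5  18.5]
 yellow r57 10.27 [-50.25  16.75]
 yellow r60 10.47 [-50.25  16.  ]

side shift -0.85 -2.89 R 76.13
 dark: [1.0, 15.8, 16.0, 30.3, 45.4, 60.0, 75.2]
 green 59.78  red 0.78
 yellow r54 52.03 [-0.25 63.75]
 yellow r57 52.88 [-0.25 64.  ]
 yellow r60 52.46 [ 0. 64.]
top shift -0.38 -0.31 R 75.11
 dark: [0.8, 16.6, 31.2, 45.9, 61.7, 75.5]
 green 61.11  red 1.57
 yellow r54 58.84 [-3.25 64.5 ]
 yellow r57 58.78 [-3.25 64.75]
 yellow r60 59.36 [-3.   64.75]
```

View pics/pol5.png

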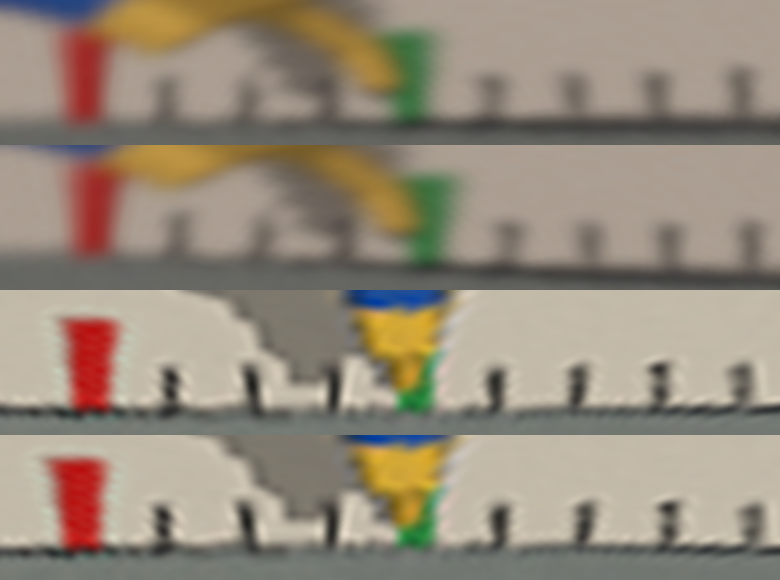

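```bash
python3 - <<'E'
from h import *
from bench import manip as m
q=np.load("kr.npy");m.set_joints(list(q));print(inv(m))
m.move_l(tool(13,27,dx=(.5,-.7))[0],v=120);print(inv(m),ft(m)[0])
m.grip(4,30);print(m.current_time_s(),inv(m),m.current_opening(),np.round(tq(m),3))
k=np.array(m.current_qpos());k[6]+=2.0
m.set_joints(list(k));m.sleep(.1);print(inv(m),np.round(tq(m),3))
m.grip(60);m.move_l(tool(float(inv(m)[1]),110)[0],v=120)
q=np.array(m.current_qpos());q[0]+=25;m.set_joints(list(q))
print(m.current_time_s())
for n in("side","top"):
    d=m.get_image(n);pickle.dump(d,open(n+"6.pkl","wb"));cv2.imwrite(f"pics/{n}6.png",d["image"][:,:,::-1])
E
python3 pol.py 6;python3 ov.py 6 14 -46
```

```text
(array([  0.5,   1.2, 110. ]), np.float64(13.0), np.float64(0.1))
(array([ 0.6, -0.2, 27.4]), np.float64(13.0), np.float64(0.1)) [ 0.39 -0.01  0.78]
30.1167 (array([ 0.6, -1.3, 27. ]), np.float64(13.1), np.float64(0.0)) 11.985544120481572 [ 0.041 13.1  ]
(array([ 0.6, -1.3, 27. ]), np.float64(15.0), np.float64(0.0)) [ 0.072 15.   ]
33.1917
side shift -0.74 -2.56 R 76.0
 dark: [-44.7, -30.4, -15.4, -1.3, 13.0, 13.2, 28.5, 43.3, 58.0, 73.3]
 green 13.85  red -45.19
 yellow r54 5.17 [-48.5   15.25]
 yellow r57 6.96 [-48.25  16.25]
 yellow r60 7.73 [-48.  17.]
top shift -1.22 -0.19 R 75.74
 dark: [-44.9, -44.7, -29.4, -14.8, -6.5, -4.2, -0.1, 12.0, 16.2, 28.8, 43.7, 58.4, 73.2]
 green 13.53  red -42.37
 yellow r54 11.71 [-50.25  19.  ]
 yellow r57 11.33 [-50.25  18.25]
 yellow r60 12.04 [-50.    18.25]
```

View pics/pol6.png

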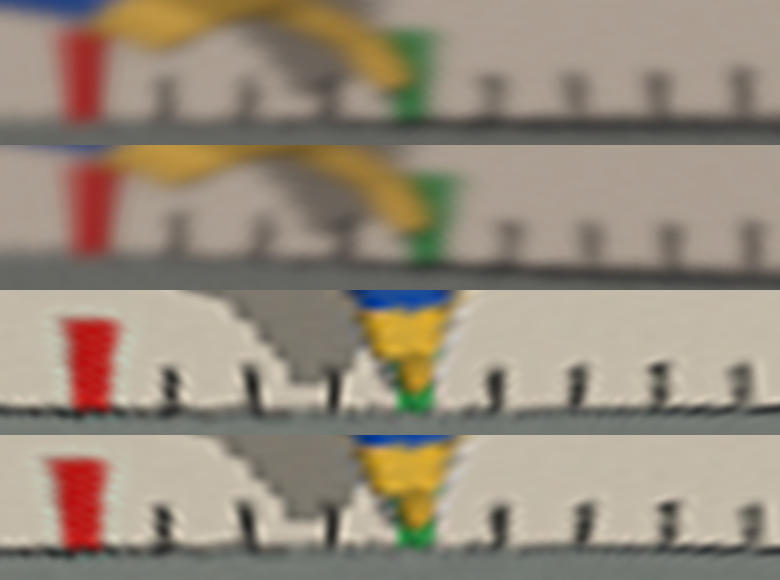

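View pics/side6.png

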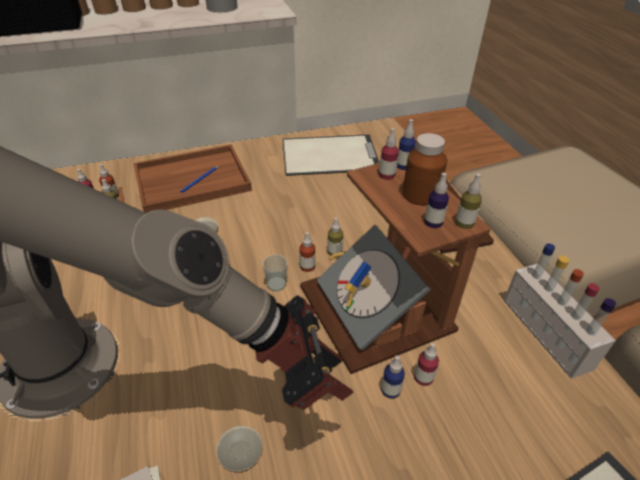

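View pics/ov_top_6.png

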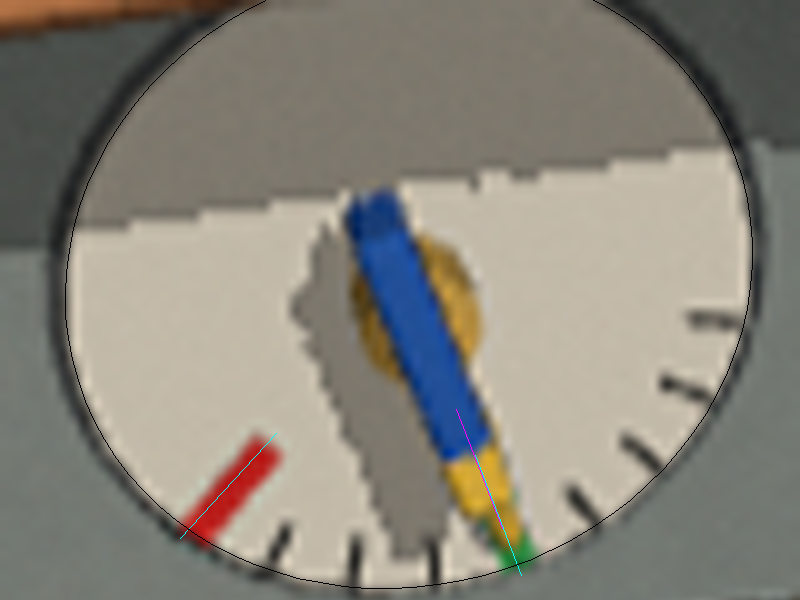

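View pics/ov_side_6.png

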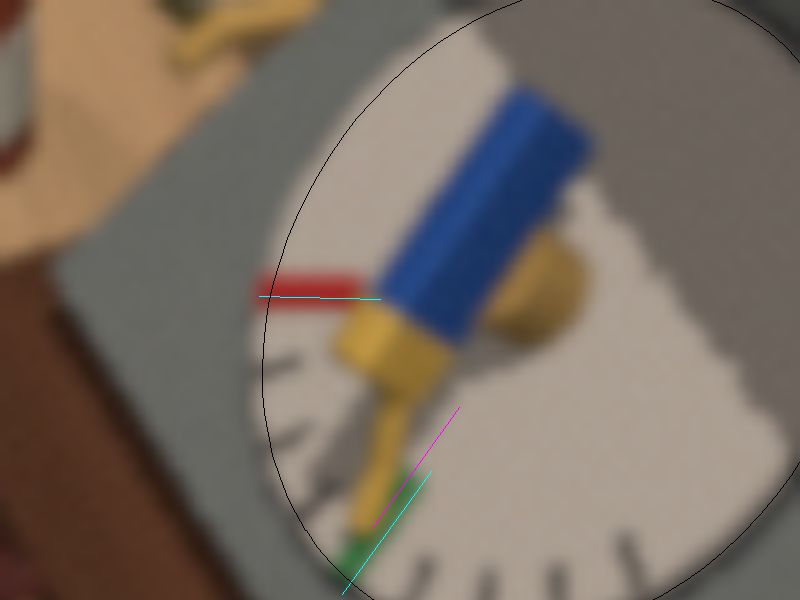

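```bash
python3 - <<'E'
from bench import manip as m
print(m.current_time_s(),m.current_force(),m.current_opening());m.job_done()
E
```

```text
33.2917 [ 0.05749732 -0.28612512 -0.04973495] 60.33225226661898
the job is handed in; nothing more can be done
```

The valve is set: it was closed by feel onto its soft seat, then opened to the green mark and released. The job was handed in at 33.3 s with the arm clear of everything.

- **Closing:** I pinched the handle along the valve's axis and turned it clockwise with the last joint only. The pointer took the ring along. The seat was felt at about −46° on my panel scale, which puts the closed point about 46° clockwise of the ring's start. I pressed on until the last-joint torque, less its free-turning reading, was 0.41 N m at peak. It held at 0.35 N m for about 0.4 s. Taking off up to 0.09 N m for friction, I put the torque on the seat at roughly 0.26–0.35 N m, between the 0.15 needed and the 0.68 limit.
- **Opening:** The first release left the pointer about 1–2° short of green in both cameras. I re-gripped the handle, opened it 2° more and let go again.
- **Last pictures:** From the top camera the pointer tip is centred on the green mark, both at about 14.3°. The side camera agrees to within about 1–2°, but with its known offset and blur it is the weaker check. The ring did not move between the two releases. By eye, the bottles, glassware and jar look to be where they started.

The two cameras disagreed by about 2–3° in absolute angle because of calibration. I therefore compared the pointer with the green mark within each picture.

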